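# Point out the next transformer and the free test socket

## Task

Show the test operator the next job by pointing only: bring the fingertips about 2 cm above the middle of the longest transformer on the white board and stay there for two seconds, then point in the same way about 2 cm above the rim at the middle of the empty test socket, stay there for two seconds, and finish still pointing at it. Touch nothing, and do not dip down over any other transformer, on the board or in a socket: travel well above them.

Things in the scene. Friction and masses are not known exactly. Their poses are not given: they have to be found in the camera images.
- transformer_l: E-core transformer, black core, yellow tape, standing loose on the white board; origin at the centre of its underside, z up, long axis y. The longest of the four on the board: 81 mm long, 35 mm wide, 38 mm high.
- transformer_m: E-core transformer, black core, yellow tape, standing loose on the white board; origin at the centre of its underside, z up, long axis y. 65 mm long, 29 mm wide, 29 mm high.
- transformer_s: E-core transformer, black core, yellow tape, standing loose on the white board; origin at the centre of its underside, z up, long axis y. 43 mm long, 31 mm wide, 29 mm high.
- transformer_t: E-core transformer, black core, yellow tape, standing loose on the white board; origin at the centre of its underside, z up, long axis y. 44 mm long, 29 mm wide, 26 mm high.
- board: White foam board, 212 x 308 x 28 mm, lying fixed on the worktop to the robot's right; origin at the centre of its underside, long axis y. The four transformers stand on its top, 28 mm above the worktop.
- socket_a: Test socket, fixed to the worktop: black base 60 x 132 mm and 8 mm thick, with a rim 10 mm high round an open recess of 44 x 86 mm (rim top 18 mm above the worktop), and two brass screw terminals 21 mm high on the ledge at its +y end. Origin on the worktop under the middle of the recess, z up, long axis y. The three sockets are alike. This one is loaded.
- socket_b: Test socket, fixed to the worktop: black base 60 x 132 mm and 8 mm thick, with a rim 10 mm high round an open recess of 44 x 86 mm (rim top 18 mm above the worktop), and two brass screw terminals 21 mm high on the ledge at its +y end. Origin on the worktop under the middle of the recess, z up, long axis y. The three sockets are alike. This one is loaded.
- socket_c: Test socket, fixed to the worktop: black base 60 x 132 mm and 8 mm thick, with a rim 10 mm high round an open recess of 44 x 86 mm (rim top 18 mm above the worktop), and two brass screw terminals 21 mm high on the ledge at its +y end. Origin on the worktop under the middle of the recess, z up, long axis y. The three sockets are alike. This one is EMPTY. The sockets stand to the robot's left, about 11 cm apart, long axis roughly along the robot's x, in any order.
- socket_c_mouth (a point): Middle of the empty socket's recess, at the height of its rim (18 mm above the worktop).
- loaded_a: Transformer 81 x 35 x 38 mm already sitting in socket_a, its underside 8 mm and its top 46 mm above the worktop; origin at the centre of its underside, long axis y.
- loaded_b: Transformer of the same kind already sitting in socket_b.
- core: Bystander: bare black ferrite E core, 21 x 42 x 15 mm, loose near the middle of the white board; origin at the centre of its underside.
Things that resemble listed ones, but are neither listed nor needed, are in the scene too. What is shaped like the transformer_l but turquoise is not meant.

How it is judged (in metres and radians):
On the way, in this order (a step that is already met when the one before it is completed fails the run):
1. the fingertips stay just above the middle of the longest transformer on the board for 1.5 s (horizontal distance between the grasp point and transformer_l below 0.02 m and z of the grasp point in the frame of transformer_l between 0.048 and 0.108 m), for 1.5 s.
2. then they stay just above the middle of the empty socket for 1.5 s (horizontal distance between the grasp point and socket_c_mouth below 0.02 m and z of the grasp point in the frame of socket_c_mouth between 0.01 and 0.07 m), for 1.5 s.
At the end, for the whole second after the job is handed in: The grasp point (about 2 cm behind the fingertips) is within 20 mm, seen from above, of the middle of the empty socket's recess and 10 to 70 mm above its rim (tips at most about 5 cm above it); all transformers and the bare core are within 4 mm of where they stood (all of step 2 and distance of each of transformer_l, transformer_m, transformer_s, transformer_t, loaded_a, loaded_b, core from where it was at the start of the episode below 0.004 m); the robot touches nothing.
It fails at once if the robot touches something (nothing may be touched, lifted or pushed) (contact force between any of the fingers, the arm and anything else above 0.3 N).
It fails at once if a transformer or the bare core is moved from its place (distance of any of transformer_l, transformer_m, transformer_s, transformer_t, loaded_a, loaded_b, core from where it was at the start of the episode above 0.006 m).
It fails at once if the fingertips are brought down close over the middle of another transformer, on the board or in a socket (within 15 mm of its middle and nearer than about 3 cm above it) ((horizontal distance between the grasp point and transformer_m below 0.015 m and z of the grasp point in the frame of transformer_m below 0.079 m) or (horizontal distance between the grasp point and transformer_s below 0.015 m and z of the grasp point in the frame of transformer_s below 0.079 m) or (horizontal distance between the grasp point and transformer_t below 0.015 m and z of the grasp point in the frame of transformer_t below 0.076 m) or (horizontal distance between the grasp point and loaded_a below 0.015 m and z of the grasp point in the frame of loaded_a below 0.088 m) or (horizontal distance between the grasp point and loaded_b below 0.015 m and z of the grasp point in the frame of loaded_b below 0.088 m)).
It also fails if it takes over 38 s, if anything falls off the work surface, if the arm or the gripper's body presses on something with over 40 N, if the wrist force passes 120 N, or if a joint passes its speed limit or range.

## Robot

A 6-joint arm with a two-finger parallel gripper is mounted at the origin on a cart in front of the work surface, level with it; the furniture and walls round the work are solid. World frame = base frame: x ahead of the robot, y to its left, z up, the work surface at z = 0. Lengths are in mm, angles in rad, forces in N, time in s.
With the tool pointing down it reaches from about 400 to 925 mm from the base axis. Payload 12.5 kg.
Tool frame: the origin (TCP) lies at the very end of the fingers, on their centre line; the grasp point (between the pads) lies 19 mm behind it; z points along the fingers, y is the line along which they close (so a half turn about z gives the same grasp; the last joint's range is limited). The gripper opens to 95 mm and grips with 3 to 60 N. Pads are 20 mm wide; open, the fingers measure 119 mm over their backs; the gripper's body (75 mm by 180 mm) begins 59 mm behind the grasp point.
Start: joints at [-1.287, 0.491, 1.559, -0, 1.092, -0.106], TCP at [237.526, -578.125, 214.661] pointing down, gripper open.
Joint ranges: [-3.1, 3.1], [-0.84, 2.19], [0.05, 2.79], [-1.13, 4.28], [0.06, 2.93], [-2.69, 2.69]. Speed limits (rad/s): [2.22, 2.22, 2.79, 3.14, 3.14, 3.14].

## Interface

Orientations are given as [roll, pitch, yaw] about the fixed x, y, z axes, in that order (R = Rz(yaw) Ry(pitch) Rx(roll)).
In Python, from cell import * gives the robot as it stands.
- The arm moves only by the tool jog_arm, never from a script. Its argument "targets" is a list of rows, each an object with "turn": the turn, a rotation vector about the world's x, y, z in degrees, a list of three; "slide": the shift along the world's x, y, z in mm, a list of three; "claw": the opening in per cent of the stroke, from 0 (shut) to 100 (fully open). In form: [{"turn": [wx, wy, wz], "slide": [x, y, z], "claw": claw}, ...]. A call has 1 to 5 rows; each row shifts and turns the commanded pose from where the row before left it; what a row does not reach is not made up. A row lasts 1/8 s, in which the tool goes at most 62.5 mm and 10.7 degrees, less where a joint would pass 70% of its speed; a pose out of reach is approached as far as the arm can. A call with a gripper value outside its range is refused whole. The fingers move at their own pace and stop on an object; the grip force is fixed at half the most. Time passes only in rows, so rows that do not move let the fingers close. It gives the time, the measured TCP pose, the force, the opening and the grip force at its end, in the units of the state.
- state(): the state, without advancing time (a new reading comes with each control period).
- read_camera(name): name is "side" or "top" or "wrist"; returns a dict with "frame" (480x640x3 uint8, blue, green, red), "mtx" (3x3 intrinsics, pixels), "R" (3x3) and "t" (3): a world point X has camera coordinates R X + t. Camera axes: x right, y down, z forward; pixel columns grow to the right and rows downward; lengths in mm; the calibration is good to about 2 mm. The wrist camera is an equidistant fisheye: a pixel r from the principal point sees the ray r / f radians off the axis. A picture is of the moment at which its call begins. There is no depth.
- job_done(): hands the job in; it is judged then, once.
Trained networks look in the newest picture that a camera, given by its name, has taken for a name from the list of things; names that differ only in an ending like _2 or _b are one class to them, and where a whole thing is asked for, a point or a joint stands for the part that bears it (a point fixed in the world has none). Each returns a list of dicts, best first, with "conf" (0 to 1); they miss things now and then, are a little off and sometimes report something else, mostly with a low value. They report only what shows in the picture. A call takes as long as a camera call. They do not tell look-alikes from the thing itself.
- look_for(query, camera): "xy" ([column, row] in pixels, amid what is visible of it).
The state is a dict: "t": time; "joints": joint angles; "qvel": joint speeds; "tau": joint torques, N m; "eef_pos": TCP position; "tcp_rot": TCP orientation; "ft_force": force on the tool from outside, world axes, zero at the start; "moment": the same for the moment, N m; "opening": opening from 0.0 (shut) to 1.0 (fully open); "grip_force": force on a finger pad.
Only numpy, scipy, OpenCV 4.12 (cv2) and the standard library are available. Lean on these libraries where they do the work, as an engineer would, in place of code of your own. Each camera call takes 0.05 s, during which the arm holds its last target. There are 200 camera calls.

## Working session

There is one attempt and no reset: what is moved stays moved. The work goes in short steps, Python scripts to look and compute and a tool call to move; the robot and the scene stay as the last step left them, time stands still between calls to the robot, and variables do not carry over. Pictures are saved under pics/ and viewed, at most 10 in all, crops included, and the job is handed in when it is done.

Besides the shell and the picture viewer there is one more tool, called after "Call:" as name(argument=value, ...) on one line, values as JSON. jog_arm: Moves the arm, as the interface text tells. Its arguments: {"type":"object","properties":{"targets":{"type":"array","items":{"type":"object","properties":{"turn":{"type":"array","items":{"type":"number"}},"slide":{"type":"array","items":{"type":"number"}},"claw":{"type":"number"}}}}},"required":["targets"]}

```bash
mkdir -p pics
python3 - <<'E'
from cell import *
import cv2,numpy as np
s=state();print(s['t'],s['eef_pos'],s['tcp_rot'],s['opening'])
for n in ("top","side"):
    c=read_camera(n);cv2.imwrite(f"pics/{n}0.png",c["frame"])
    np.savez(f"{n}.npz",**{k:np.array(v) for k,v in c.items()})
    print(n,c["mtx"],-np.array(c["R"]).T@np.array(c["t"]))
    for q in("transformer_l","socket_c","loaded_a"):print(q,[(d["xy"],round(d["conf"],2)) for d in look_for(q,n)])
E
```

```text
0.0 [ 237.45306403 -577.86757811  214.07430075] [-3.14050988e+00 -1.03970332e-04  3.89795221e-01] 0.9999126505475341
top [[447.25408472   0.         322.97129055]
 [  0.         447.25408472 240.37288261]
 [  0.           0.           1.        ]] [ 321.62677117  -59.5781003  1178.05208172]
transformer_l [([405.5, 185.1], 0.92), ([332.6, 250.6], 0.81), ([457.4, 273.4], 0.76), ([398.4, 247.4], 0.74), ([337.8, 287.4], 0.5), ([396.4, 288.6], 0.5), ([261.6, 256.3], 0.34)]
socket_c [([262.7, 270.4], 0.94), ([224.7, 285.0], 0.93), ([181.3, 278.4], 0.81)]
loaded_a [([221.4, 268.9], 0.95), ([261.0, 254.7], 0.94)]
side [[490.23986763   0.         323.14557241]
 [  0.         490.23986763 235.59717441]
 [  0.           0.           1.        ]] [ 559.13649184 -993.18255235  604.54912614]
transformer_l [([264.1, 368.2], 0.92), ([275.2, 244.5], 0.83), ([321.5, 242.9], 0.78), ([267.9, 290.5], 0.78), ([418.2, 317.7], 0.76), ([320.3, 295.9], 0.66)]
socket_c [([312.6, 173.7], 0.71), ([309.1, 217.4], 0.68), ([294.5, 196.1], 0.55)]
loaded_a [([309.9, 186.1], 0.94), ([326.0, 206.0], 0.73), ([322.6, 242.8], 0.53)]
```

View pics/top0.png

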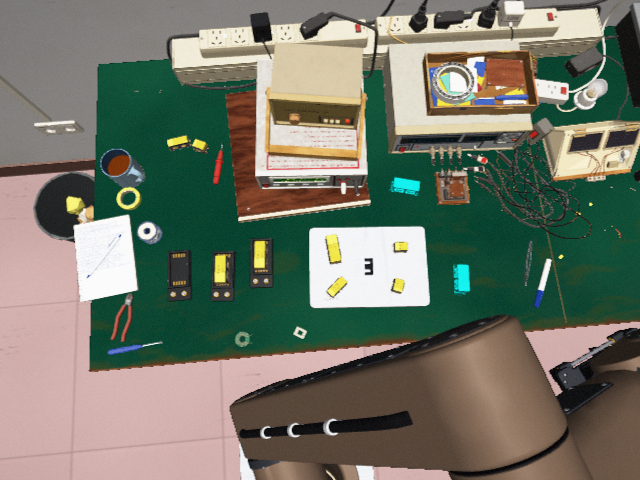

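View pics/side0.png

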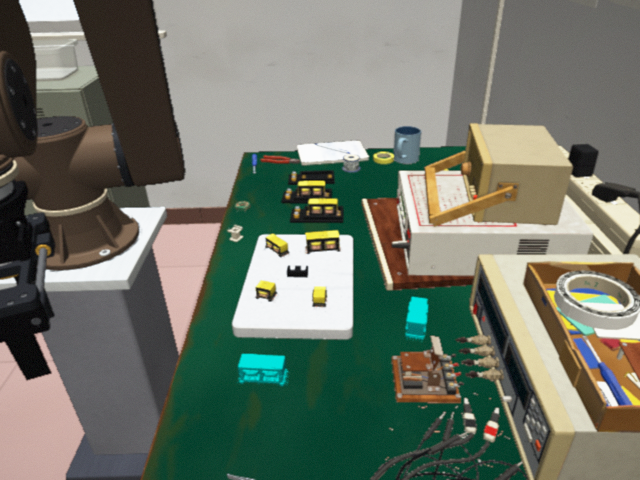

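The top view shows four transformers on the board. The longest candidates are (333,249) and (337,287), and the small ones are at (400,246) and (398,285). The pieces at (405,185) and (461,278) are turquoise, so they are out. Sockets are at x≈180 (no yellow, so empty), 222 and 261 (both loaded). I'll measure them and check in an enlarged crop.

```bash
cat > h.py <<'E'
import numpy as np,cv2
def pix2w(c,p,z):
    K,R,t=c["mtx"],c["R"],np.ravel(c["t"]);C=-R.T@t
    d=R.T@np.linalg.solve(K,[p[0],p[1],1.]);return C+d*(z-C[2])/d[2]
def w2pix(c,X):
    q=c["mtx"]@(c["R"]@np.array(X)+np.ravel(c["t"]));return q[:2]/q[2]
E
python3 - <<'E'
from h import *
c=np.load("top.npz");s=np.load("side.npz")
f=c["frame"];h=cv2.cvtColor(f,cv2.COLOR_BGR2HSV)
m=cv2.inRange(h,(20,120,90),(34,255,255));m[:225]=0;m[310:]=0;m[:,:160]=0;m[:,440:]=0
n,l,st,ce=cv2.connectedComponentsWithStats(m)
for i in range(1,n):
    if st[i,4]>20:
        r=cv2.minAreaRect(np.argwhere(l==i)[:,::-1].astype(np.float32))
        z=66 if ce[i][0]>300 else 46
        X=pix2w(c,ce[i],z);print(ce[i].round(1),np.round(r[1],1),X.round(),"side",w2pix(s,X).round())
for p in [(171,251),(189,251),(168,300),(191,300)]:print(p,pix2w(c,p,18).round())
print(pix2w(s,(312.6,173.7),18).round())
a=cv2.resize(f[225:315,155:275],None,fx=6,fy=6,interpolation=cv2.INTER_CUBIC)
b=cv2.resize(f[225:315,305:435],None,fx=6,fy=6,interpolation=cv2.INTER_CUBIC)
cv2.imwrite("pics/crop_sock.png",a);cv2.imwrite("pics/crop_board.png",b)
E
```

```text
[333.2 248.4] [27.2 10.9] [ 559. -114.   66.] side [321. 235.]
[259.4 254. ] [13. 27.] [565.  77.  46.] side [322. 201.]
[400.2 245.9] [ 8. 12.] [ 551. -284.   66.] side [318. 284.]
[219.9 268.4] [14.  29.8] [537. 179.  46.] side [311. 183.]
[336.5 286.2] [ 8.5 20.5] [ 462. -113.   66.] side [275. 236.]
[398.2 285. ] [ 9.5 12.6] [ 452. -267.   66.] side [264. 280.]
(171, 251) [600. 312.  18.]
(189, 251) [596. 265.  18.]
(168, 300) [471. 321.  18.]
(191, 300) [466. 262.  18.]
[541. 302.  18.]
```

View pics/crop_sock.png

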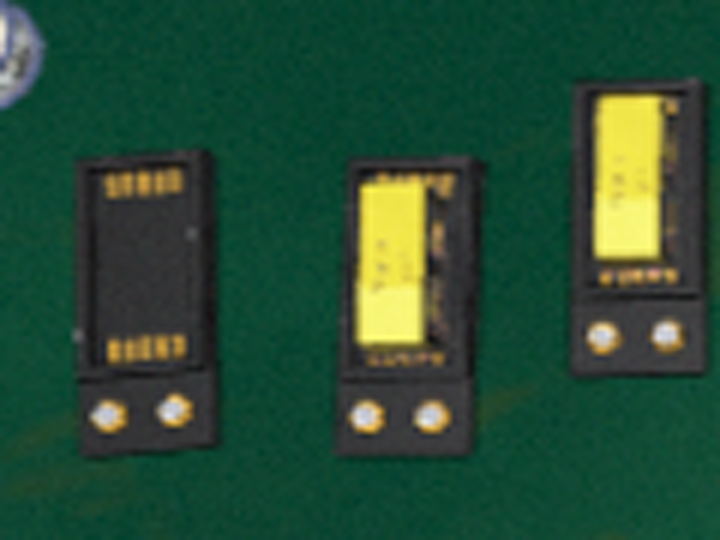

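View pics/crop_board.png

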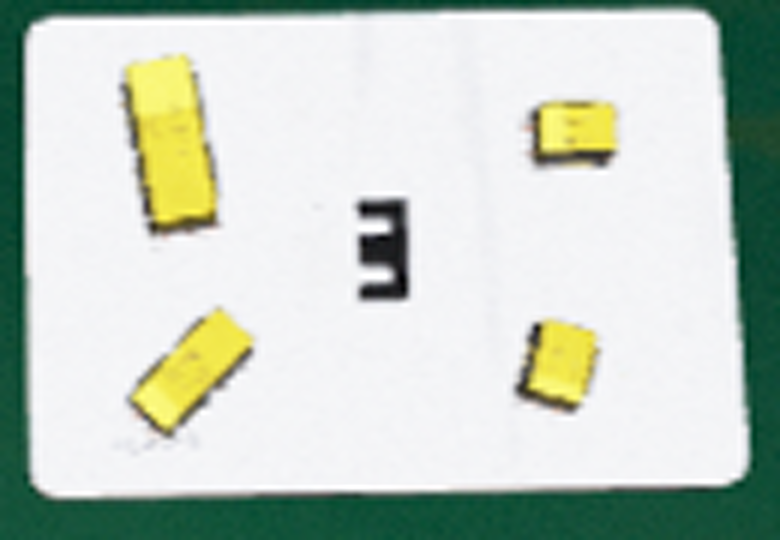

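The crops show one yellow transformer clearly longest (about 81 mm) at (333,248), against the tilted 65 mm one at (337,286); the side view agrees. It lies at about (559,-114), top z=66. The left socket, with bare recess centre at about (179,269), is the only empty one: roughly (550,290). I'm setting off at z≈214 with the fingers nearly closed.

Call:
jog_arm(targets=[{"turn": [0,0,0],"slide": [27,39,0],"claw": 12},{"turn": [0,0,0],"slide": [27,39,0],"claw": 12},{"turn": [0,0,0],"slide": [27,39,0],"claw": 12},{"turn": [0,0,0],"slide": [27,39,0],"claw": 12},{"turn": [0,0,0],"slide": [27,39,0],"claw": 12}])

```text
t: 1.02
eef_pos: [373.2, -381.9, 214.8]
tcp_rot: [3.141, -0.0, 0.39]
ft_force: [-0.9, -0.6, -0.3]
opening: 0.53
grip_force: 0.0
```

Call:
jog_arm(targets=[{"turn": [0,0,0],"slide": [27,39,0],"claw": 12},{"turn": [0,0,0],"slide": [27,39,0],"claw": 12},{"turn": [0,0,0],"slide": [27,39,0],"claw": 12},{"turn": [0,0,0],"slide": [27,39,0],"claw": 12},{"turn": [0,0,0],"slide": [27,39,0],"claw": 12}])

```text
t: 1.65
eef_pos: [508.3, -186.8, 214.8]
tcp_rot: [3.141, -0.0, 0.39]
ft_force: [1.1, -0.5, 0.4]
opening: 0.126
grip_force: 0.0
```

Call:
jog_arm(targets=[{"turn": [0,0,0],"slide": [27,39,0],"claw": 12},{"turn": [0,0,0],"slide": [20,30,0],"claw": 12},{"turn": [0,0,0],"slide": [0,0,0],"claw": 12}])

```text
t: 2.02
eef_pos: [555.3, -117.3, 214.5]
tcp_rot: [-3.142, -0.0, 0.393]
ft_force: [-1.1, 0.4, -0.0]
opening: 0.12
grip_force: 0.0
```

Run:
```python
from cell import *
from h import *
c=read_camera("wrist");cv2.imwrite("pics/w1.png",c["frame"])
K,R,t=map(np.array,(c["mtx"],c["R"],c["t"]));C=-R.T@t.ravel()
def f(p,z):
    v=(np.array(p)-K[:2,2])/K[0,0];r=np.hypot(*v)
    d=R.T@np.r_[np.sin(r)*v/r,np.cos(r)];return (C+d*(z-C[2])/d[2]).round()
for q,z in(("transformer_l",60),("socket_c",10)):
  for d in look_for(q,"wrist"):print(q,d["xy"],round(d["conf"],2),f(d["xy"],z))
c=np.load("top.npz");print(pix2w(c,(179.3,268.9),18))
```

```text
transformer_l [505.8, 371.5] 0.81 [ 470. -402.   60.]
transformer_l [549.6, 147.4] 0.75 [ 716. -303.   60.]
transformer_l [268.7, 292.8] 0.74 [ 471. -103.   60.]
transformer_l [312.8, 209.7] 0.67 [ 563. -111.   60.]
transformer_l [466.5, 276.7] 0.59 [ 560. -280.   60.]
transformer_l [65.1, 128.8] 0.42 [550. 155.  60.]
socket_c [157.1, 164.2] 0.87 [537.  59.  10.]
socket_c [17.2, 100.5] 0.85 [549. 286.  10.]
socket_c [79.8, 145.1] 0.83 [525. 164.  10.]
[549.69713924 290.93509209  18.        ]
```

View pics/w1.png

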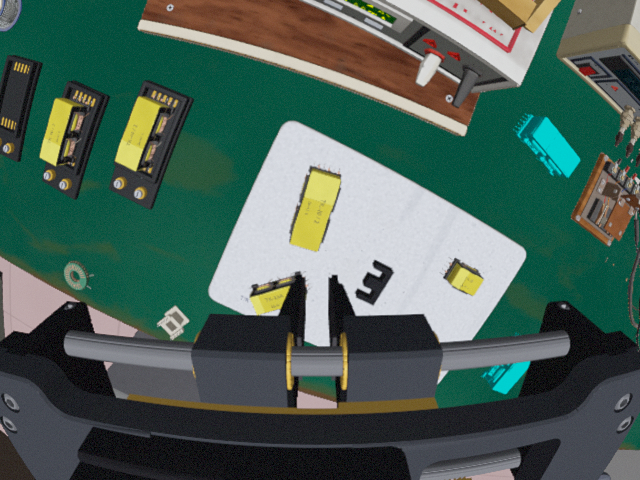

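The wrist view confirms the longest transformer at (316,208), roughly (561,-112), which agrees with the top view. The empty socket is at the far left, (17,100). I'm going down to tip z≈88.

Call:
jog_arm(targets=[{"turn": [0,0,0],"slide": [5,4,-30],"claw": 12},{"turn": [0,0,0],"slide": [0,0,-35],"claw": 12},{"turn": [0,0,0],"slide": [0,0,-35],"claw": 12},{"turn": [0,0,0],"slide": [0,0,-26],"claw": 12},{"turn": [0,0,0],"slide": [0,0,0],"claw": 12}])

```text
t: 2.8
eef_pos: [558.3, -115.9, 87.4]
tcp_rot: [-3.14, 0.003, 0.388]
ft_force: [-0.2, 0.2, 0.4]
opening: 0.119
grip_force: 0.0
```

Call:
jog_arm(targets=[{"turn": [0,0,0],"slide": [0,0,0],"claw": 12},{"turn": [0,0,0],"slide": [0,0,0],"claw": 12},{"turn": [0,0,0],"slide": [0,0,0],"claw": 12},{"turn": [0,0,0],"slide": [0,0,0],"claw": 12},{"turn": [0,0,0],"slide": [0,0,0],"claw": 12}])

```text
t: 3.42
eef_pos: [559.6, -115.1, 88.8]
tcp_rot: [3.141, -0.0, 0.39]
ft_force: [-0.1, -0.0, -0.6]
opening: 0.116
grip_force: 0.0
```

Call:
jog_arm(targets=[{"turn": [0,0,0],"slide": [0,0,0],"claw": 12},{"turn": [0,0,0],"slide": [0,0,0],"claw": 12},{"turn": [0,0,0],"slide": [0,0,0],"claw": 12},{"turn": [0,0,0],"slide": [0,0,0],"claw": 12},{"turn": [0,0,0],"slide": [0,0,0],"claw": 12}])

```text
t: 4.05
eef_pos: [559.5, -115.1, 88.7]
tcp_rot: [3.142, 0.0, 0.39]
ft_force: [-0.8, 0.0, -0.7]
opening: 0.122
grip_force: 0.0
```

Call:
jog_arm(targets=[{"turn": [0,0,0],"slide": [0,0,0],"claw": 12},{"turn": [0,0,0],"slide": [0,0,0],"claw": 12},{"turn": [0,0,0],"slide": [0,0,0],"claw": 12},{"turn": [0,0,0],"slide": [0,0,0],"claw": 12},{"turn": [0,0,0],"slide": [0,0,0],"claw": 12}])

```text
t: 4.68
eef_pos: [559.5, -115.1, 88.7]
tcp_rot: [3.142, 0.0, 0.39]
ft_force: [-0.1, -0.6, 0.0]
opening: 0.121
grip_force: 0.0
```

Call:
jog_arm(targets=[{"turn": [0,0,0],"slide": [0,0,0],"claw": 12},{"turn": [0,0,0],"slide": [0,0,0],"claw": 12},{"turn": [0,0,0],"slide": [0,0,0],"claw": 12}])

```text
t: 5.05
eef_pos: [559.5, -115.1, 88.7]
tcp_rot: [3.141, 0.0, 0.39]
ft_force: [-0.6, -0.1, -0.5]
opening: 0.118
grip_force: 0.0
```

I held there for over 2 s. Now up, across, and above the empty socket.

Call:
jog_arm(targets=[{"turn": [0,0,0],"slide": [0,0,40],"claw": 12},{"turn": [0,0,0],"slide": [0,0,40],"claw": 12},{"turn": [0,0,0],"slide": [0,0,40],"claw": 12},{"turn": [0,0,0],"slide": [-1,40,0],"claw": 12},{"turn": [0,0,0],"slide": [-1,40,0],"claw": 12}])

```text
t: 5.68
eef_pos: [557.5, -34.5, 209.2]
tcp_rot: [3.141, -0.001, 0.389]
ft_force: [1.1, 0.0, 0.7]
opening: 0.12
grip_force: 0.0
```

Call:
jog_arm(targets=[{"turn": [0,0,0],"slide": [-1,40,0],"claw": 12},{"turn": [0,0,0],"slide": [-1,40,0],"claw": 12},{"turn": [0,0,0],"slide": [-1,40,0],"claw": 12},{"turn": [0,0,0],"slide": [-1,40,0],"claw": 12},{"turn": [0,0,0],"slide": [-1,40,0],"claw": 12}])

```text
t: 6.3
eef_pos: [552.3, 166.2, 208.7]
tcp_rot: [3.141, -0.0, 0.39]
ft_force: [-0.4, -0.3, -0.3]
opening: 0.121
grip_force: 0.0
```

Call:
jog_arm(targets=[{"turn": [0,0,0],"slide": [-1,40,0],"claw": 12},{"turn": [0,0,0],"slide": [-1,40,0],"claw": 12},{"turn": [0,0,0],"slide": [-1,40,0],"claw": 12},{"turn": [0,0,0],"slide": [0,0,0],"claw": 12},{"turn": [0,0,0],"slide": [0,0,0],"claw": 12}])

```text
t: 6.92
eef_pos: [549.4, 284.4, 208.5]
tcp_rot: [3.141, 0.001, 0.39]
ft_force: [0.2, 0.3, 0.0]
opening: 0.119
grip_force: 0.0
```

Run:
```python
from cell import *
from h import *
print(state()['eef_pos'])
c=read_camera("wrist");cv2.imwrite("pics/w2.png",c["frame"])
K,R,t=map(np.array,(c["mtx"],c["R"],c["t"]));C=-R.T@t.ravel()
X=R@np.array([550,291,18])+t.ravel();th=np.arctan2(np.hypot(X[0],X[1]),X[2]);print("expected px",K[:2,2]+K[0,0]*th*X[:2]/np.hypot(X[0],X[1]))
def f(p,z):
    v=(np.array(p)-K[:2,2])/K[0,0];r=np.hypot(*v)
    d=R.T@np.r_[np.sin(r)*v/r,np.cos(r)];return (C+d*(z-C[2])/d[2]).round()
for d in look_for("socket_c","wrist"):print(d["xy"],round(d["conf"],2),f(d["xy"],10))
```

```text
[549.36125966 284.40624773 208.49901157]
expected px [309.93822466 207.84342041]
[383.5, 257.0] 0.97 [529. 198.  10.]
[304.3, 211.0] 0.78 [543. 294.  10.]
[469.5, 277.9] 0.58 [543.  91.  10.]
```

View pics/w2.png

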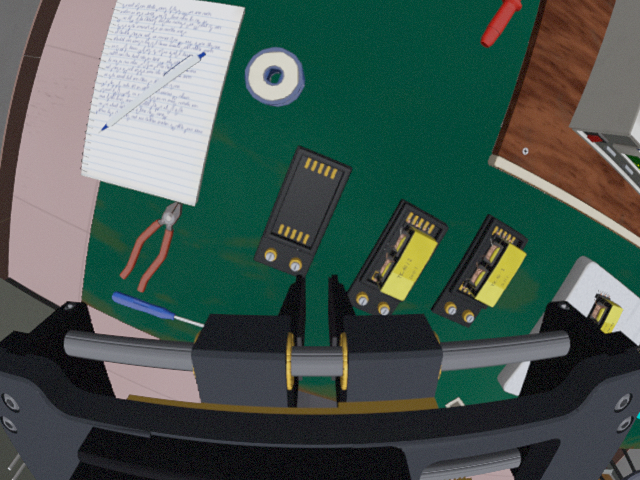

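The wrist view shows the bare recess (empty) centred at about (308,203), within about 5 mm of the expected (310,208). I'm going down to tip z≈40.

Call:
jog_arm(targets=[{"turn": [0,0,0],"slide": [3,7,-40],"claw": 12},{"turn": [0,0,0],"slide": [0,0,-40],"claw": 12},{"turn": [0,0,0],"slide": [0,0,-40],"claw": 12},{"turn": [0,0,0],"slide": [0,0,-30],"claw": 12},{"turn": [0,0,0],"slide": [0,0,-18],"claw": 12}])

```text
t: 7.65
eef_pos: [552.5, 290.8, 39.4]
tcp_rot: [3.141, 0.001, 0.389]
ft_force: [-0.4, 0.1, -0.2]
opening: 0.119
grip_force: 0.0
```

Call:
jog_arm(targets=[{"turn": [0,0,0],"slide": [0,0,0],"claw": 12},{"turn": [0,0,0],"slide": [0,0,0],"claw": 12},{"turn": [0,0,0],"slide": [0,0,0],"claw": 12},{"turn": [0,0,0],"slide": [0,0,0],"claw": 12},{"turn": [0,0,0],"slide": [0,0,0],"claw": 12}])

```text
t: 8.28
eef_pos: [552.6, 292.0, 41.0]
tcp_rot: [3.141, -0.001, 0.39]
ft_force: [1.0, -0.6, -0.4]
opening: 0.118
grip_force: 0.0
```

Call:
jog_arm(targets=[{"turn": [0,0,0],"slide": [0,0,0],"claw": 12},{"turn": [0,0,0],"slide": [0,0,0],"claw": 12},{"turn": [0,0,0],"slide": [0,0,0],"claw": 12},{"turn": [0,0,0],"slide": [0,0,0],"claw": 12},{"turn": [0,0,0],"slide": [0,0,0],"claw": 12}])

```text
t: 8.9
eef_pos: [552.5, 291.9, 40.6]
tcp_rot: [3.141, 0.0, 0.39]
ft_force: [-0.8, 0.0, 0.5]
opening: 0.119
grip_force: 0.0
```

Call:
jog_arm(targets=[{"turn": [0,0,0],"slide": [0,0,0],"claw": 12},{"turn": [0,0,0],"slide": [0,0,0],"claw": 12},{"turn": [0,0,0],"slide": [0,0,0],"claw": 12},{"turn": [0,0,0],"slide": [0,0,0],"claw": 12},{"turn": [0,0,0],"slide": [0,0,0],"claw": 12}])

```text
t: 9.52
eef_pos: [552.5, 291.9, 40.7]
tcp_rot: [3.141, -0.0, 0.39]
ft_force: [0.5, -0.5, 0.4]
opening: 0.119
grip_force: 0.0
```

Call:
jog_arm(targets=[{"turn": [0,0,0],"slide": [0,0,0],"claw": 12},{"turn": [0,0,0],"slide": [0,0,0],"claw": 12},{"turn": [0,0,0],"slide": [0,0,0],"claw": 12},{"turn": [0,0,0],"slide": [0,0,0],"claw": 12},{"turn": [0,0,0],"slide": [0,0,0],"claw": 12}])

```text
t: 10.15
eef_pos: [552.5, 291.9, 40.7]
tcp_rot: [3.142, -0.0, 0.39]
ft_force: [0.0, -0.4, -0.6]
opening: 0.119
grip_force: 0.0
```

```bash
python3 -c "
from cell import *
print(job_done())"
```

```text
the job is handed in; nothing more can be done
None
```

I pointed about 2 cm above the longest transformer on the board, then about 2 cm above the rim of the empty socket, for over 2 s each with no sign of contact in the force readings; the job is handed in with the arm still pointing at the socket, verdict not shown.

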